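Pop the sample port hatch on the autosampler bench

ROBOT

A 7-joint arm with a two-finger parallel gripper is mounted at the origin on the work surface. World frame = base frame: x ahead of the robot, y to its left, z up, the work surface at z = 0. Lengths are in m, angles in rad, forces in N, time in s.
With the tool pointing down it reaches from about 0.425 to 0.925 m from the base axis. Payload 6.8 kg.
Tool frame: the origin (TCP) lies between the finger pads; the fingertips stand 22 mm ahead of it and the grasp point (between the pads) lies 3 mm ahead of it; z points along the fingers, y is the direction in which the jaws open and shut (so a half turn about z gives the same grasp; the last joint's range is limited). The gripper opens to 85 mm and grips with 20 to 120 N. Pads are 22 mm wide; open, the fingers measure 114 mm over their backs; the gripper's body (76 mm by 85 mm) begins 54 mm behind the grasp point. The pads swing forward as they close: fully open they stand 13 mm farther back than shut.
Start: joints at [1.229, 0.477, 0.022, 1.555, -0.011, 1.109, -0.083], TCP at [0.156, -0.657, 0.217] pointing down, gripper open.
Joint ranges: [-2.96, 2.96], [-0.34, 2.1], [-1.41, 1.46], [0.24, 2.44], [-1.37, 4.51], [0.17, 1.92], [-2.96, 2.96]. Speed limits (rad/s): [2.39, 2.39, 3.14, 3.14, 3.14, 3.14, 3.14].

INTERFACE

Orientations are given as a unit quaternion [w, x, y, z].
In Python, from station import bot gives the robot as it stands. The module is installed in compiled form; this text tells all that it offers.
- The arm moves only by the tool drive_tool, never from a script. Its argument "series" is one flat list of numbers, 7 for each row, row after row: the opening, from -1 (shut) to 1 (fully open), then the shift along the tool's x, y, z in mm, then the turn, a rotation vector about the tool's x, y, z in rad. In form: [jaw, x, y, z, wx, wy, wz, jaw, x, y, z, wx, wy, wz, ...]. A call has 1 to 12 rows; each row shifts and turns the commanded pose from where the row before left it, along the tool's axes as they then stand; what a row does not reach is not made up. A row lasts 1/8 s, in which the tool goes at most 62.5 mm and 10.7 degrees, less where a joint would pass 70% of its speed; a pose out of reach is approached as far as the arm can. A call with a gripper value outside its range is refused whole. The fingers move at their own pace and stop on an object; "force" is the grip in N (left out, the last holds). Time passes only in rows, so rows that do not move let the fingers close. It gives the time, the measured TCP pose, the force and the opening at its end, in the units of the state.
- bot.get_obs(): the state, without advancing time (a new reading comes with each control period).
- bot.read_camera(name): name is "scene" or "top"; returns a dict with "pixels" (400x640x3 uint8, blue, green, red), "camera_matrix" (3x3 intrinsics, pixels), "distortion" ([k1, k2, p1, p2, k3] as OpenCV has them; the pictures are not rectified), "rvec" (rotation vector, rad) and "tvec" (3), from world to camera coordinates, as OpenCV has them. Camera axes: x right, y down, z forward; pixel columns grow to the right and rows downward; lengths in m; the calibration is good to about 2 mm. A picture is of the moment at which its call begins. There is no depth.
- bot.hand_in(): hands the job in, once; it reports no verdict.
The state is a dict: "t": time; "q": joint angles; "joint_vel": joint speeds; "joint_torque": joint torques, N m; "eef_pos": TCP position; "tool_rot": TCP orientation; "contact_force": force on the tool from outside, world axes, zero at the start; "torque": the same for the moment, N m; "gripper_width": opening from 0.0 (shut) to 1.0 (fully open).
Only numpy, scipy, OpenCV 4.12 (cv2) and the standard library are available. Lean on these libraries where they do the work, as an engineer would, in place of code of your own. Each camera call takes 0.05 s, during which the arm holds its last target. There are 200 camera calls.

TASK

Press the blue mark on the sample port's hatch once, gently, with a fingertip, straight down to the stop, and let go so that the hatch pops open; then back away and watch for a couple of seconds that it stays open without being touched. Do not press it a second time, do not press or open the yellow-marked hatch, and leave the vials, the bottle, the beaker and the orange box where they stand: nothing is picked up.

Things in the scene. Friction and masses are not known exactly. Their poses are not given: they have to be found in the camera images.
- sample_hatch (a joint): hinge of the grey hatch on the blue-marked port (rad): 0 shut and latched, +0.85 popped fully open, -0.115 pressed to its hard stop. Press the mark down 7 mm or more (stop at 9 mm), let go: it springs up, following the finger, and stays up; under 5 mm it stays latched. Takes 3 to 5 N at the mark, then the stop. Pressing an open hatch down shuts and latches it again.
- sample_mark (a point): centre of the flat round blue mark (26 mm across) on the hatch, 80 mm from the hinge, 20 mm short of the free edge; x away from the hinge, y along it, z out of the hatch (up when shut). 0.12 m above the bench when shut, the highest point there; when open, 60 mm higher and 32 mm nearer the hinge, free edge at 0.19 m. Hatch 98 mm wide.
- sample_latch (a joint): position of the cam pin inside the blue-marked port's latch (m), not visible: about 0 while latched as found, about +0.008 once pressed to the stop, -0.011 after the hatch has popped; below -0.004 with the hatch shut or pressed only if the hatch has been pressed a second time
- wash_hatch (a joint): hinge of the grey hatch on the yellow-marked port (rad): 0 shut and latched, +0.85 popped fully open, -0.115 pressed to its hard stop. Press the mark down 7 mm or more (stop at 9 mm), let go: it springs up, following the finger, and stays up; under 5 mm it stays latched. Takes 3 to 5 N at the mark, then the stop. Pressing an open hatch down shuts and latches it again.
- wash_mark (a point): centre of the flat round yellow mark (26 mm across) on the hatch, 80 mm from the hinge, 20 mm short of the free edge; x away from the hinge, y along it, z out of the hatch (up when shut). 0.12 m above the bench when shut, the highest point there; when open, 60 mm higher and 32 mm nearer the hinge, free edge at 0.19 m. Hatch 98 mm wide.
- sample_port: white box-shaped sample port, fixed to the bench, 130 (x) x 100 (y) mm and 122 mm tall; origin at the centre of its underside, x towards the hatch's free edge; hinge line 30 mm behind the centre; blue round mark on its hatch, blue inside
- wash_port: white wash port, fixed to the bench, same make and size as the sample port, but with a yellow round mark on its hatch
- rack: light grey rack with 24 square cells, 190 (x) x 70 (y) x 36 mm, fixed, stands between the two ports; origin at the centre of its underside
- vial0_mid (a point): a small amber sample vial with a white cap, 17 mm across, 53 mm tall, loose in a cell of the grey rack; this point is its centre, half-way up
- vial1_mid (a point): a small clear sample vial with a blue cap, 17 mm across, 53 mm tall, loose in a cell of the grey rack; this point is its centre, half-way up
- vial2_mid (a point): a small amber sample vial with a white cap, 17 mm across, 53 mm tall, loose in a cell of the grey rack; this point is its centre, half-way up
- amber_mid (a point): an amber reagent bottle, 64 mm across, 130 mm tall, loose on the bench; this point is its centre, half-way up
- beaker_mid (a point): a glass beaker, 68 mm across, 85 mm tall, loose on the bench; this point is its centre, half-way up
- capbox_mid (a point): an orange plastic box, 70 x 50 x 32 mm, loose on the bench; this point is its centre, half-way up

How it is judged:
By the outcome, as a careful person would: the job done as asked, in the order asked, and still so for the second after the job is handed in, with the robot touching nothing.
It also fails if it takes over 32 s, if anything falls off the work surface, if the arm or the gripper's body presses on something with over 40 N, if the wrist force passes 120 N, or if a joint passes its speed limit or range.

## Working session

There is one attempt and no reset: what is moved stays moved. The work goes in short steps, Python scripts to look and compute and a tool call to move; the robot and the scene stay as the last step left them, time stands still between calls to the robot, and variables do not carry over. Pictures are saved under pics/ and viewed, about 8 in all and at most 12, crops included, and the job is handed in when it is done.

Besides the shell and the picture viewer there is one more tool, called after "Request:" as a command line: name --argument value ..., lists and objects as JSON in quotes. drive_tool: Moves the arm, as the interface text tells. Its arguments: {"type":"object","properties":{"series":{"type":"array"},"force":{"type":"number"}},"required":["series"]}

```bash
mkdir -p pics
cat > h.py <<'E'
import numpy as np, cv2
from station import bot
def ray(c,uv):
    R=cv2.Rodrigues(np.array(c["rvec"],float))[0]; t=np.array(c["tvec"],float).ravel()
    n=cv2.undistortPoints(np.array([[uv]],float),np.array(c["camera_matrix"]),np.array(c["distortion"],float))[0,0]
    return -R.T@t, R.T@np.r_[n,1]
def plane(c,uv,z):
    o,d=ray(c,uv); return o+d*(z-o[2])/d[2]
def blobs(c,lo,hi,amin=30):
    m=cv2.inRange(cv2.cvtColor(c["pixels"],cv2.COLOR_BGR2HSV),lo,hi)
    n,_,s,ce=cv2.connectedComponentsWithStats(m)
    return [(s[i,4],s[i,:4].tolist(),ce[i].round(1)) for i in range(1,n) if s[i,4]>amin]
E
python3 - <<'E'
from h import *
s=bot.get_obs(); print({k:np.round(v,3).tolist() for k,v in s.items()})
for n in("scene","top"):
    c=bot.read_camera(n); cv2.imwrite(f"pics/{n}0.png",c["pixels"])
    for nm,lo,hi in(("blue",(95,90,50),(130,255,255)),("yellow",(20,100,100),(35,255,255))):
        for a,b,ce in blobs(c,lo,hi): print(n,nm,a,b,ce,plane(c,ce,.12).round(3))
E
```

```text
{'t': 0.0, 'q': [1.229, 0.478, 0.022, 1.556, -0.012, 1.109, -0.083], 'joint_vel': [-0.001, 0.001, 0.002, -0.002, -0.001, 0.0, 0.001], 'joint_torque': [-0.0, -59.646, 1.608, -28.12, 0.012, 0.009, 0.0], 'eef_pos': [0.156, -0.656, 0.216], 'tool_rot': [-0.001, 0.993, 0.117, -0.0], 'contact_force': [0.2, -0.077, -0.809], 'torque': [-0.047, 0.006, 0.051], 'gripper_width': 0.999}
scene blue 1407 [128, 42, 63, 45] [160.5  62.6] [ 0.497 -0.756  0.12 ]
scene blue 3738 [105, 174, 84, 78] [147.8 211.4] [ 0.902 -0.3    0.12 ]
scene blue 31 [335, 206, 6, 7] [337.7 209. ] [0.584 0.054 0.12 ]
scene blue 73 [389, 214, 11, 9] [393.7 218. ] [0.513 0.177 0.12 ]
scene blue 2372 [297, 332, 66, 68] [329.4 365.4] [0.905 0.291 0.12 ]
scene yellow 59 [243, 164, 10, 8] [247.5 167.4] [ 0.634 -0.219  0.12 ]
top blue 1157 [210, 92, 32, 40] [225.5 111.6] [0.87  0.272 0.12 ]
top blue 1377 [421, 93, 41, 53] [438.  123.7] [ 0.853 -0.341  0.12 ]
top blue 71 [415, 140, 10, 13] [418.3 147.4] [ 0.78  -0.282  0.12 ]
top blue 72 [247, 231, 9, 10] [250.9 235.6] [0.515 0.179 0.12 ]
top yellow 66 [392, 193, 9, 9] [396.  196.9] [ 0.634 -0.218  0.12 ]
```

View pics/scene0.png

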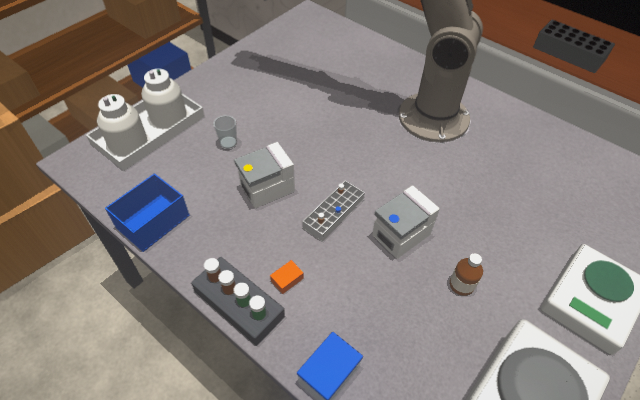

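View pics/top0.png

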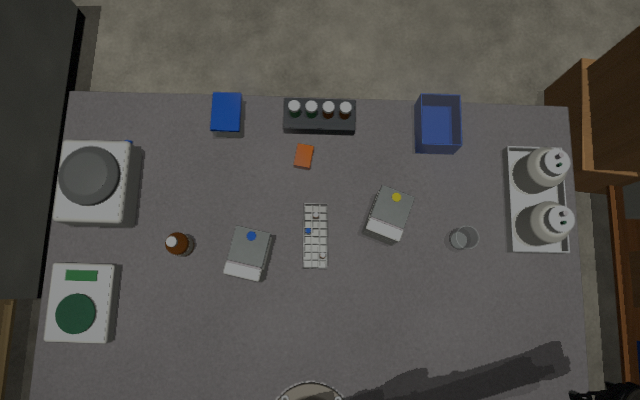

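The blue mark is at top (251,236) and scene (394,218). On the z = 0.12 plane the two views agree at about (0.514, 0.178). The hinge is the white strip on the robot side, and hatch x has a yaw of about -0.19 rad. I'll lift, turn the tool and travel high with the jaws shut, going around the base.

Request:
drive_tool --series '[-1, 0, 0, -28, 0, 0, 0.142, -1, 0, 0, -28, 0, 0, 0.142, -1, 0, 0, -28, 0, 0, 0.142, -1, 29, -45, 0, 0, 0, 0, -1, 29, -45, 0, 0, 0, 0, -1, 29, -45, 0, 0, 0, 0, -1, 29, -45, 0, 0, 0, 0, -1, 29, -45, 0, 0, 0, 0, -1, 29, -45, 0, 0, 0, 0, -1, 29, -45, 0, 0, 0, 0, -1, 29, -45, 0, 0, 0, 0]'

```text
t: 1.48
eef_pos: [0.4537, -0.3461, 0.3003]
tool_rot: [-0.0, 0.995, -0.096, -0.0]
contact_force: [0.9, -0.7, -0.1]
gripper_width: -0.002
```

Request:
drive_tool --series '[-1, -4, -53, 0, 0, 0, 0, -1, -4, -53, 0, 0, 0, 0, -1, -4, -53, 0, 0, 0, 0, -1, -4, -53, 0, 0, 0, 0, -1, -4, -53, 0, 0, 0, 0, -1, -4, -53, 0, 0, 0, 0, -1, -4, -53, 0, 0, 0, 0, -1, -4, -53, 0, 0, 0, 0, -1, -4, -53, 0, 0, 0, 0, -1, 0, -30, 0, 0, 0, 0, -1, 0, 0, 0, 0, 0, 0, -1, 0, 0, 0, 0, 0, 0]'

```text
t: 2.98
eef_pos: [0.5143, 0.1558, 0.3001]
tool_rot: [0.001, 0.995, -0.096, -0.0]
contact_force: [-0.0, -0.4, -1.1]
gripper_width: -0.0
```

```bash
cat > st.py <<'E'
from h import *
from scipy.spatial.transform import Rotation as Ro
s=bot.get_obs(); p=np.array(s["eef_pos"]); w,x,y,z=s["tool_rot"]; R=Ro.from_quat([x,y,z,w])
tgt=np.array([.514,.178,.142])
print(s["t"],p.round(4),"F",np.round(s["contact_force"],2),"grip",s["gripper_width"]); print(R.as_matrix().round(3)); print("to go mm (tool)",(R.as_matrix().T@(tgt-p)*1e3).round(1))
E
python3 st.py
```

```text
2.975 [0.5143 0.1558 0.3001] F [-0.02 -0.45 -1.1 ] grip -7.789473560191935e-05
[[ 0.981 -0.192 -0.001]
 [-0.192 -0.981 -0.001]
 [-0.001  0.001 -1.   ]]
to go mm (tool) [ -4.4 -21.9 158.1]
```

Request:
drive_tool --series '[-1, -4, -22, 30, 0, 0, 0, -1, 0, 0, 35, 0, 0, 0, -1, 0, 0, 35, 0, 0, 0, -1, 0, 0, 30, 0, 0, 0, -1, 0, 0, 14, 0, 0, 0, -1, 0, 0, 0, 0, 0, 0, -1, 0, 0, 0, 0, 0, 0]'

```text
t: 3.85
eef_pos: [0.5156, 0.1793, 0.1579]
tool_rot: [-0.0, 0.995, -0.096, 0.001]
contact_force: [0.7, -0.1, 1.0]
gripper_width: -0.003
```

```bash
cat >> st.py <<'E'
a=bot.read_camera("scene"); b=bot.read_camera("top")
A=a["pixels"][170:270,345:445]; B=b["pixels"][185:285,200:300]
import time
cv2.imwrite(f"pics/near_{s['t']:.2f}.png",cv2.resize(np.hstack([A,B]),None,fx=4,fy=4,interpolation=cv2.INTER_CUBIC)); print(f"{s['t']:.2f}")
for c in(a,b):
    for q in blobs(c,(95,90,50),(130,255,255),15): 
        if .4<plane(c,q[2],.12)[0]<.6: print(q,plane(c,q[2],.12).round(3))
E
python3 st.py; cp pics/near_* pics/near.png
```

```text
3.85 [0.5156 0.1793 0.1579] F [ 0.72 -0.08  1.01] grip -0.0027352560411764036
[[ 0.981 -0.192  0.002]
 [-0.192 -0.981  0.001]
 [ 0.002 -0.001 -1.   ]]
to go mm (tool) [-1.3  1.6 15.9]
3.85
(np.int32(1407), [128, 42, 63, 45], array([160.5,  62.5])) [ 0.497 -0.756  0.12 ]
(np.int32(31), [335, 206, 6, 7], array([337.7, 209. ])) [0.584 0.054 0.12 ]
(np.int32(68), [389, 214, 10, 9], array([393.5, 218.1])) [0.514 0.177 0.12 ]
(np.int32(25), [305, 228, 6, 5], array([307.6, 230. ])) [0.535 0.025 0.12 ]
```

View pics/near.png

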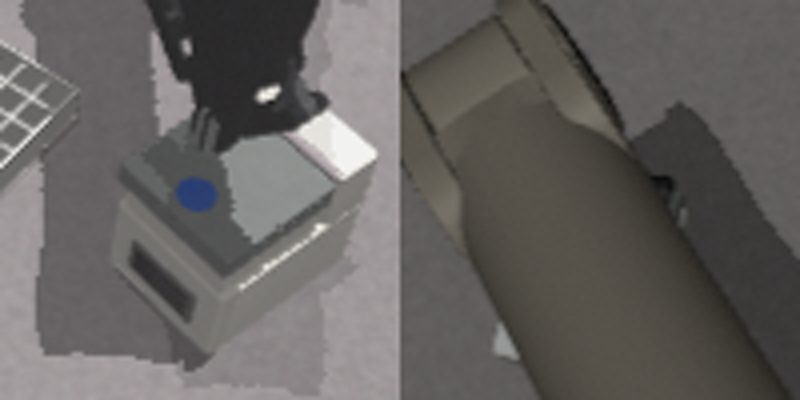

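Run:
```python
from h import *
c=bot.read_camera("scene"); s=bot.get_obs(); p=np.array(s["eef_pos"]); print(p)
P=np.array([p-[0,0,.022],p-[0,0,.022]+[0.011,0,0],p-[0,0,.022]+[0,.015,0],[.514,.178,.12],[.514,.178,.136],p])
uv=cv2.projectPoints(P,np.array(c["rvec"],float),np.array(c["tvec"],float),np.array(c["camera_matrix"]),np.array(c["distortion"],float))[0][:,0]
print(((uv-[345,170])*4).round(0))
im=cv2.resize(c["pixels"][185:235,365:425],None,fx=12,fy=12,interpolation=cv2.INTER_CUBIC)
im=cv2.convertScaleAbs(im,alpha=1.5,beta=30)
for u in uv: cv2.circle(im,tuple(int(v) for v in (u-[365,185]+.5)*12),4,(0,0,255),1)
cv2.imwrite("pics/tip.png",im)
```

```text
[0.51541287 0.1795166  0.15774398]
[[199. 181.]
 [189. 192.]
 [219. 194.]
 [195. 193.]
 [199. 178.]
 [205. 159.]]
```

View pics/tip.png

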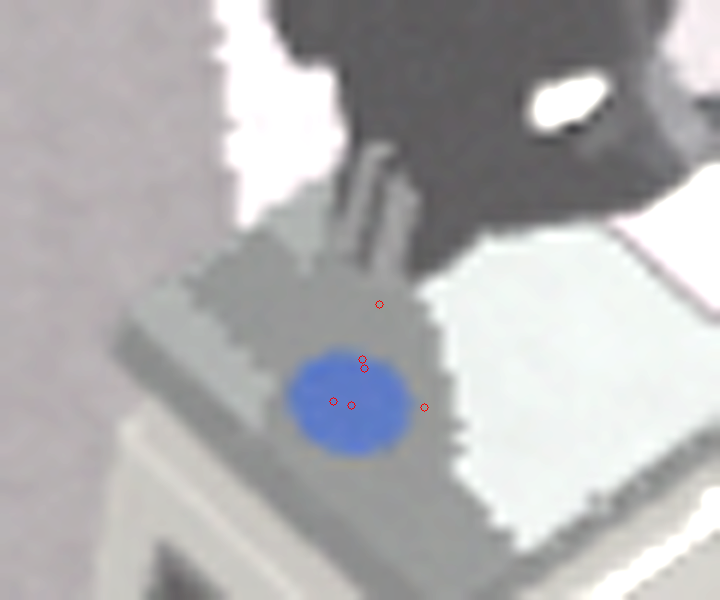

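The visible tips sit at about (370,270) in this crop, but the projected tip is at (365,362) and the mark isn't covered. That doesn't agree with the stated tip geometry, so I'll raise the tool and look at it against a clear background before pressing.

Request:
drive_tool --series '[-1, 0, 0, -40, 0, 0, 0, -1, 0, 0, -40, 0, 0, 0, -1, 0, 0, 0, 0, 0, 0, -1, 0, 0, 0, 0, 0, 0]'

```text
t: 4.5
eef_pos: [0.5145, 0.1791, 0.2366]
tool_rot: [0.0, 0.995, -0.096, 0.0]
contact_force: [0.3, 0.8, -0.3]
gripper_width: -0.003
```

Run:
```python
from h import *
c=bot.read_camera("scene"); s=bot.get_obs(); p=np.array(s["eef_pos"]); print(s["t"],p)
P=np.array([p-[0,0,.022],p,p+[0,0,.051],[.514,.178,.12]])
uv=cv2.projectPoints(P,np.array(c["rvec"],float),np.array(c["tvec"],float),np.array(c["camera_matrix"]),np.array(c["distortion"],float))[0][:,0]
x,y=355,145
im=cv2.resize(c["pixels"][y:y+90,x:x+100],None,fx=6,fy=6,interpolation=cv2.INTER_CUBIC)
im=cv2.convertScaleAbs(im,alpha=1.6,beta=40)
for u in uv: cv2.circle(im,tuple(int(v) for v in (u-[x,y]+.5)*6),3,(0,0,255),1)
print(uv.round(1)); cv2.imwrite("pics/tip2.png",im)
```

```text
4.55 [0.51417966 0.1789436  0.23592282]
[[399.8 195. ]
 [401.3 189. ]
 [404.8 174.4]
 [393.8 218.3]]
```

View pics/tip2.png

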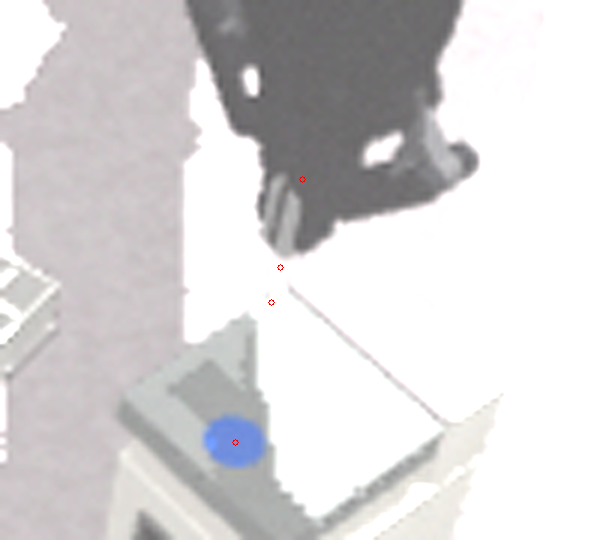

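Run:
```python
from h import *
c=bot.read_camera("top"); a=bot.read_camera("scene"); s=bot.get_obs(); p=np.array(s["eef_pos"])
print("cams",ray(a,(320,200))[0].round(2),ray(c,(320,200))[0].round(2))
P=np.array([p-[0,0,.022],p,p+[0,0,.051],[.514,.178,.12]])
f=lambda c:cv2.projectPoints(P,np.array(c["rvec"],float),np.array(c["tvec"],float),np.array(c["camera_matrix"]),np.array(c["distortion"],float))[0][:,0]
x,y=210,190
im=cv2.resize(c["pixels"][y:y+80,x:x+80],None,fx=7,fy=7,interpolation=cv2.INTER_CUBIC)
im=cv2.convertScaleAbs(im,alpha=1.6,beta=40)
for u in f(c): cv2.circle(im,tuple(int(v) for v in (u-[x,y]+.5)*7),3,(0,0,255),1)
cv2.imwrite("pics/top2.png",im); print(f(c).round(1))
# scene tip pixel -> where along ray
tip=(355+285/6-.5,145+255/6-.5); o,d=ray(a,tip)
for z in(.20,.214,.23,.245): print(z,(o+d*(z-o[2])/d[2]).round(3))
```

```text
cams [1.19 0.48 1.09] [0.38 0.01 1.39]
[[246.2 231.8]
 [245.  230.7]
 [242.  228.1]
 [251.2 235.9]]
0.2 [0.479 0.164 0.2  ]
0.214 [0.491 0.169 0.214]
0.23 [0.503 0.175 0.23 ]
0.245 [0.515 0.18  0.245]
```

View pics/top2.png

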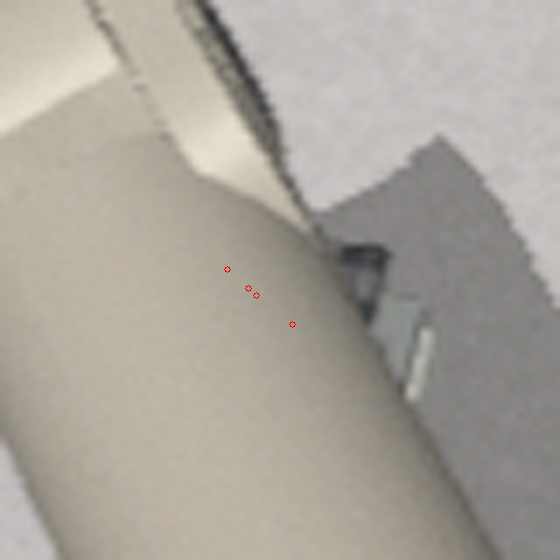

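The scene ray fits two cases: the tip lies on the tool axis about 30 mm higher than stated, or it is offset horizontally towards the robot. Tilting the fingers outward, still well above the port, lets both cameras see the tip and should tell them apart.

Request:
drive_tool --series '[-1, 0, 0, -40, 0, 0, 0, -1, 0, 0, 0, 0, 0.16, 0, -1, 0, 0, 0, 0, 0.16, 0, -1, 0, 0, 0, 0, 0.16, 0, -1, 0, 0, 0, 0, 0.16, 0, -1, 0, 0, 0, 0, 0.16, 0, -1, 0, 0, 0, 0, 0, 0, -1, 0, 0, 0, 0, 0, 0]'

```text
t: 5.65
eef_pos: [0.512, 0.1652, 0.2991]
tool_rot: [0.014, 0.949, -0.093, 0.302]
contact_force: [-0.5, 0.4, -0.5]
gripper_width: 0.002
```

```bash
cat > tl.py <<'E'
from h import *
import sys
from scipy.spatial.transform import Rotation as Ro
s=bot.get_obs(); p=np.array(s["eef_pos"]); w,x,y,z=s["tool_rot"]; R=Ro.from_quat([x,y,z,w]).as_matrix()
print(s["t"],p.round(4),R.round(3).tolist(),s["gripper_width"])
P=np.array([p+R[:,2]*k for k in(.022,0,-.051)]); out=[]
for n in("scene","top"):
    c=bot.read_camera(n)
    uv=cv2.projectPoints(P,np.array(c["rvec"],float),np.array(c["tvec"],float),np.array(c["camera_matrix"]),np.array(c["distortion"],float))[0][:,0]
    o=(uv[1]-[33,33]).astype(int).clip(0); print(n,"origin",o,uv.round(1).tolist())
    im=cv2.resize(c["pixels"][o[1]:o[1]+66,o[0]:o[0]+66],None,fx=6,fy=6,interpolation=cv2.INTER_CUBIC)
    im=cv2.convertScaleAbs(im,alpha=1.3,beta=40)
    for u in uv: cv2.circle(im,tuple(int(v) for v in (u-o+.5)*6),3,(0,0,255),1)
    out.append(im)
cv2.imwrite(f"pics/{sys.argv[1]}.png",np.hstack(out))
E
python3 tl.py tilt
```

```text
5.65 [0.512  0.1652 0.2991] [[0.8, -0.185, 0.57], [-0.168, -0.982, -0.083], [0.576, -0.029, -0.817]] 0.001635364744505978
scene origin [368 134] [[396.0, 175.3], [401.1, 167.2], [413.3, 147.7]]
top origin [213 195] [[249.0, 224.2], [247.0, 228.4], [241.8, 238.8]]
```

View pics/tilt.png

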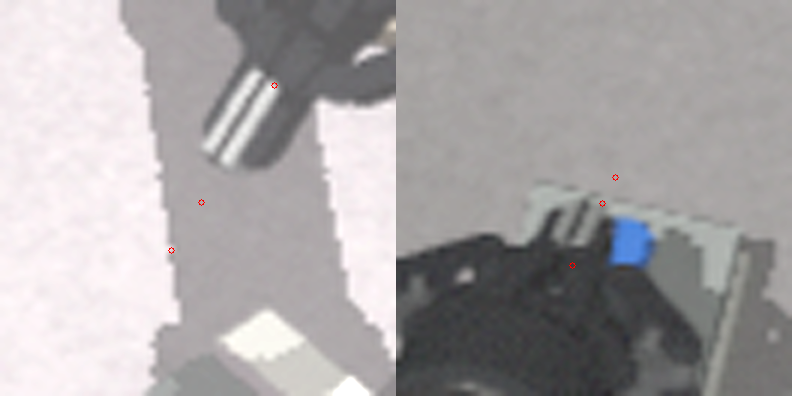

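```bash
cat > tri.py <<'E'
from h import *
from scipy.spatial.transform import Rotation as Ro
def tri(u,v):
    a=bot.read_camera("scene");b=bot.read_camera("top")
    o1,d1=ray(a,u);o2,d2=ray(b,v)
    k=np.linalg.lstsq(np.c_[d1,-d2],o2-o1,rcond=None)[0]
    q1,q2=o1+k[0]*d1,o2+k[1]*d2
    s=bot.get_obs();w,x,y,z=s["tool_rot"];R=Ro.from_quat([x,y,z,w]).as_matrix();p=np.array(s["eef_pos"])
    m=(q1+q2)/2
    print("pt",m.round(4),"gap",np.linalg.norm(q1-q2).round(4),"minus tcp world",(m-p).round(4),"tool",(R.T@(m-p)*1e3).round(1),"minus stated tip, world mm",((m-p-.022*R[:,2])*1e3).round(1))
E
python3 -c "
from tri import *
tri((405.5,160.2),(243.5,228.7))"
```

```text
pt [0.5082 0.1698 0.3219] gap 0.0 minus tcp world [-0.0034  0.0028  0.0227] tool [  9.9  -2.9 -20.7] minus stated tip, world mm [-15.9   4.6  40.7]
```

```bash
python3 tl.py tilt2
python3 - <<'E'
from h import *
s=bot.get_obs(); print(np.round(s["q"],3),np.round(s["joint_vel"],3))
im=cv2.imread("pics/tilt2.png"); im=cv2.convertScaleAbs(im,alpha=1.5,beta=-60)
cv2.imwrite("pics/tilt3.png",im[:,:792])
E
```

```text
5.85 [0.5116 0.167  0.2991] [[0.801, -0.181, 0.571], [-0.165, -0.983, -0.081], [0.576, -0.03, -0.817]] 0.0008188060967863456
scene origin [368 134] [[396.8, 175.6], [401.9, 167.4], [414.1, 148.0]]
top origin [213 195] [[248.3, 224.3], [246.2, 228.5], [241.1, 239.0]]
[ 0.223 -0.023 -0.897  2.146  0.692  0.686 -2.914] [ 0.015 -0.004 -0.011  0.004  0.002 -0.002 -0.002]
```

View pics/tilt3.png

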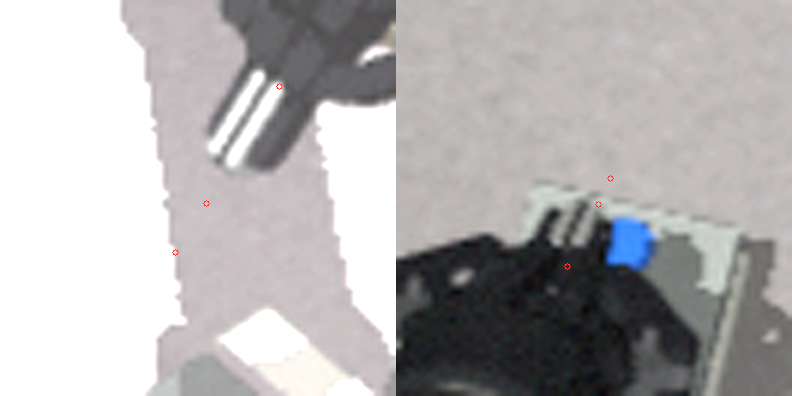

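```bash
python3 -c "
from tri import *
tri((404.8,160.2),(244.5,228.2))
tri((404.8,160.2),(243.5,228.2))
tri((404.8,160.2),(244.5,226.5))"
```

```text
pt [0.5093 0.1681 0.3216] gap 0.001 minus tcp world [-0.0022  0.0014  0.0222] tool [ 10.8  -1.7 -19.5] minus stated tip, world mm [-14.8   3.2  40.2]
pt [0.5096 0.1694 0.3225] gap 0.001 minus tcp world [-0.002   0.003   0.0231] tool [ 11.3  -3.3 -20.3] minus stated tip, world mm [-14.5   4.8  41.1]
pt [0.5124 0.1686 0.3246] gap 0.0027 minus tcp world [0.0009 0.0026 0.0252] tool [ 14.8  -3.4 -20.3] minus stated tip, world mm [-11.7   4.4  43.1]
```

The two views agree: the real fingertip sits about 20 mm **behind** the reported TCP, at tool x ≈ +11 on the visible face, so it is on the axis. That is about 42 mm short of the stated geometry. I now expect contact at a reported TCP z of about 0.100 instead of 0.142, and I'll confirm it by vision and force. First I'll untilt.

Request:
drive_tool --series '[-1, 0, 0, 0, 0, -0.153, 0, -1, 0, 0, 0, 0, -0.153, 0, -1, 0, 0, 0, 0, -0.153, 0, -1, 0, 0, 0, 0, -0.153, 0, -1, 0, 0, 0, 0, 0, 0, -1, 0, 0, 0, 0, 0, 0]'

```text
t: 7.0
eef_pos: [0.5111, 0.1663, 0.2991]
tool_rot: [-0.014, 0.996, -0.092, 0.003]
contact_force: [0.4, 0.1, -0.2]
gripper_width: 0.003
```

```bash
sed -i '/^a=bot/,$d' st.py; echo 'print("rotvec to vertical, tool:",(R.inv()*Ro.from_matrix(np.array([[.982,-.19,0],[-.19,-.982,0],[0,0,-1]]))).as_rotvec().round(3),np.round(s["q"],2))' >> st.py; python3 st.py
```

```text
7.0 [0.5111 0.1663 0.2991] F [ 0.42  0.12 -0.21] grip 0.0032191806479486182
[[ 0.983 -0.182  0.009]
 [-0.183 -0.983  0.028]
 [ 0.004 -0.029 -1.   ]]
to go mm (tool) [  0.2  -7.5 157.3]
rotvec to vertical, tool: [-0.029 -0.003  0.008] [ 0.28  0.26 -0.82  1.75  0.19  1.19 -2.35]
```

Request:
drive_tool --series '[-1, 0, 0, 0, -0.029, -0.003, 0, -1, 1, -12, 30, 0, 0, 0, -1, 0, 0, 40, 0, 0, 0, -1, 0, 0, 40, 0, 0, 0, -1, 0, 0, 31, 0, 0, 0, -1, 0, 0, 10, 0, 0, 0, -1, 0, 0, 0, 0, 0, 0, -1, 0, 0, 0, 0, 0, 0]'

```text
t: 8.0
eef_pos: [0.5156, 0.1783, 0.15]
tool_rot: [-0.0, 0.996, -0.092, 0.001]
contact_force: [0.4, 0.8, -0.6]
gripper_width: -0.001
```

```bash
python3 st.py
```

```text
8.0 [0.5156 0.1783 0.15  ] F [ 0.43  0.84 -0.55] grip -0.00141288478171229
[[ 0.983 -0.183  0.003]
 [-0.183 -0.983  0.001]
 [ 0.002 -0.001 -1.   ]]
to go mm (tool) [-1.5  0.6  8. ]
rotvec to vertical, tool: [-0.001 -0.002  0.007] [ 0.15  0.44 -0.76  1.89  0.37  0.95 -2.53]
```

Request:
drive_tool --series '[-1, -1, 0, 6, 0, 0, 0, -1, 0, 0, 4, 0, 0, 0, -1, 0, 0, 1, 0, 0, 0, -1, 0, 0, 0, 0, 0, 0]'

```text
t: 8.5
eef_pos: [0.5138, 0.1778, 0.1374]
tool_rot: [-0.0, 0.996, -0.092, -0.0]
contact_force: [-0.2, -0.3, 0.4]
gripper_width: 0.002
```

There's no contact at 0.137, which confirms the stated tip length is wrong. I'll go on to about 0.112 and look.

Request:
drive_tool --series '[-1, 0, 0, 5, 0, 0, 0, -1, 0, 0, 6, 0, 0, 0, -1, 0, 0, 6, 0, 0, 0, -1, 0, 0, 6, 0, 0, 0, -1, 0, 0, 2, 0, 0, 0, -1, 0, 0, 0, 0, 0, 0]'

```text
t: 9.25
eef_pos: [0.5137, 0.1778, 0.1123]
tool_rot: [-0.0, 0.996, -0.092, -0.0]
contact_force: [0.3, 0.5, 0.7]
gripper_width: 0.001
```

```bash
python3 st.py; python3 tl.py near2
```

```text
9.25 [0.5137 0.1778 0.1123] F [0.33 0.46 0.67] grip 0.0009526742798389159
[[ 0.983 -0.183 -0.   ]
 [-0.183 -0.983  0.   ]
 [-0.    -0.    -1.   ]]
to go mm (tool) [  0.2  -0.3 -29.7]
rotvec to vertical, tool: [-0.     0.     0.007] [ 0.13  0.49 -0.73  1.93  0.42  0.88 -2.57]
9.25 [0.5137 0.1778 0.1123] [[0.983, -0.183, -0.0], [-0.183, -0.983, 0.0], [-0.0, -0.0, -1.0]] 0.0009526742798389159
scene origin [360 186] [[392.1, 225.0], [393.3, 220.0], [396.3, 207.7]]
top origin [218 203] [[252.7, 237.2], [251.7, 236.4], [249.2, 234.2]]
```

View pics/near2.png

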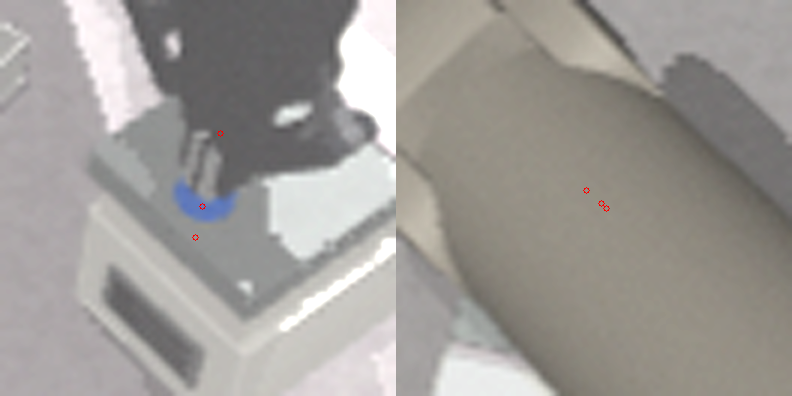

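The scene crop shows the tip just above the blue mark, bottom of the strips at (203,190) and mark centre at (205,200), about 12 mm of air. Now to find contact slowly.

Request:
drive_tool --series '[-1, 0, 0, 3, 0, 0, 0, -1, 0, 0, 3, 0, 0, 0, -1, 0, 0, 3, 0, 0, 0, -1, 0, 0, 0, 0, 0, 0]'

```text
t: 9.85
eef_pos: [0.5139, 0.1778, 0.1034]
tool_rot: [-0.0, 0.996, -0.092, 0.0]
contact_force: [-0.0, -0.1, 3.0]
gripper_width: -0.002
```

Request:
drive_tool --series '[-1, 0, 0, 2, 0, 0, 0, -1, 0, 0, 2, 0, 0, 0, -1, 0, 0, 0, 0, 0, 0]'

```text
t: 10.22
eef_pos: [0.5141, 0.1777, 0.0994]
tool_rot: [-0.0, 0.996, -0.092, 0.0]
contact_force: [0.5, -1.1, 2.6]
gripper_width: -0.002
```

Contact is at about 3 N, in the spring's range. I'll continue in small steps until the stop shows as a sharp rise in force.

Request:
drive_tool --series '[-1, 0, 0, 1, 0, 0, 0, -1, 0, 0, 1, 0, 0, 0, -1, 0, 0, 0, 0, 0, 0]'

```text
t: 10.6
eef_pos: [0.5141, 0.1777, 0.0975]
tool_rot: [-0.0, 0.996, -0.092, 0.0]
contact_force: [2.1, -0.9, 3.3]
gripper_width: -0.002
```

Request:
drive_tool --series '[-1, 0, 0, 1, 0, 0, 0, -1, 0, 0, 0.5, 0, 0, 0, -1, 0, 0, 0, 0, 0, 0]'

```text
t: 10.98
eef_pos: [0.5141, 0.1778, 0.0964]
tool_rot: [-0.0, 0.996, -0.092, 0.0]
contact_force: [0.6, -1.7, 7.6]
gripper_width: 0.002
```

Request:
drive_tool --series '[-1, 0, 0, 0.6, 0, 0, 0, -1, 0, 0, 0, 0, 0, 0]'

```text
t: 11.22
eef_pos: [0.5142, 0.1778, 0.0963]
tool_rot: [0.0, 0.996, -0.092, 0.0]
contact_force: [-0.6, -3.1, 12.6]
gripper_width: 0.001
```

That's the stop: no further travel and 12.6 N. Now release straight up and clear.

Request:
drive_tool --series '[-1, 0, 0, -6, 0, 0, 0, -1, 0, 0, -10, 0, 0, 0, -1, 0, 0, -15, 0, 0, 0, -1, 0, 0, -25, 0, 0, 0, -1, 0, 0, -40, 0, 0, 0, -1, 0, 0, -50, 0, 0, 0, -1, 0, 0, -40, 0, 0, 0, -1, 0, 0, 0, 0, 0, 0]'

```text
t: 12.22
eef_pos: [0.515, 0.1791, 0.2852]
tool_rot: [-0.001, 0.996, -0.092, 0.003]
contact_force: [0.1, -0.2, -0.5]
gripper_width: -0.001
```

Request:
drive_tool --series '[-1, 0, 50, 0, 0, 0, 0, -1, 0, 50, 0, 0, 0, 0, -1, 0, 50, 0, 0, 0, 0, -1, 0, 50, 0, 0, 0, 0, -1, 0, 40, 0, 0, 0, 0, -1, 0, 0, 0, 0, 0, 0, -1, 0, 0, 0, 0, 0, 0]'

```text
t: 13.1
eef_pos: [0.4694, -0.0574, 0.2809]
tool_rot: [-0.0, 0.996, -0.092, -0.0]
contact_force: [-0.3, 0.9, 0.1]
gripper_width: -0.001
```

```bash
cat > fin.py <<'E'
from h import *
s=bot.get_obs(); print(s["t"],np.round(s["eef_pos"],3),np.round(s["contact_force"],1))
for n in("scene","top"):
    c=bot.read_camera(n); cv2.imwrite(f"pics/{n}_{s['t']:.0f}.png",c["pixels"])
    for q in blobs(c,(95,90,40),(130,255,255),15)+blobs(c,(20,100,100),(35,255,255)):
        if .4<plane(c,q[2],.12)[0]<.75 and abs(plane(c,q[2],.12)[1])<.4: print(n,q,plane(c,q[2],.12).round(3),plane(c,q[2],.18).round(3))
A=cv2.imread(f"pics/scene_{s['t']:.0f}.png")[120:320,190:500];B=cv2.imread(f"pics/top_{s['t']:.0f}.png")[120:320,150:500]
cv2.imwrite("pics/fin_%.0f.png"%s["t"],cv2.resize(np.vstack([cv2.resize(A,(350,226)),B]),None,fx=1.4,fy=1.4))
E
python3 fin.py; ls pics | grep fin
```

```text
13.1 [ 0.469 -0.057  0.281] [-0.3  0.9  0.1]
scene (np.int32(16), [403, 195, 8, 6], array([406.5, 197.5])) [0.437 0.165 0.12 ] [0.484 0.184 0.18 ]
scene (np.int32(378), [383, 204, 36, 29], array([399.7, 216.7])) [0.5   0.186 0.12 ] [0.543 0.205 0.18 ]
scene (np.int32(31), [335, 206, 6, 7], array([337.7, 209. ])) [0.584 0.054 0.12 ] [0.621 0.08  0.18 ]
scene (np.int32(59), [243, 164, 10, 8], array([247.5, 167.4])) [ 0.634 -0.219  0.12 ] [ 0.668 -0.176  0.18 ]
top (np.int32(25), [305, 228, 6, 5], array([307.6, 230. ])) [0.535 0.025 0.12 ] [0.527 0.024 0.18 ]
top (np.int32(40), [240, 232, 26, 7], array([252.8, 235. ])) [0.517 0.174 0.12 ] [0.51  0.166 0.18 ]
top (np.int32(60), [240, 242, 10, 8], array([245. , 245.2])) [0.488 0.194 0.12 ] [0.483 0.185 0.18 ]
top (np.int32(66), [392, 193, 9, 9], array([396. , 196.9])) [ 0.634 -0.218  0.12 ] [ 0.622 -0.207  0.18 ]
fin_13.png
```

The mark is now at (0.483, 0.185, 0.18), which is 60 mm up and about 32 mm nearer the hinge, so the hatch is open. I'll watch for over 2 s with the arm still, then look.

Request:
drive_tool --series '[-1, 0, 0, 0, 0, 0, 0, -1, 0, 0, 0, 0, 0, 0, -1, 0, 0, 0, 0, 0, 0, -1, 0, 0, 0, 0, 0, 0, -1, 0, 0, 0, 0, 0, 0, -1, 0, 0, 0, 0, 0, 0, -1, 0, 0, 0, 0, 0, 0, -1, 0, 0, 0, 0, 0, 0, -1, 0, 0, 0, 0, 0, 0, -1, 0, 0, 0, 0, 0, 0, -1, 0, 0, 0, 0, 0, 0, -1, 0, 0, 0, 0, 0, 0]'

```text
t: 14.7
eef_pos: [0.4698, -0.0582, 0.2813]
tool_rot: [-0.0, 0.996, -0.092, -0.0]
contact_force: [-0.6, 0.9, -0.5]
gripper_width: -0.002
```

Request:
drive_tool --series '[-1, 0, 0, 0, 0, 0, 0, -1, 0, 0, 0, 0, 0, 0, -1, 0, 0, 0, 0, 0, 0, -1, 0, 0, 0, 0, 0, 0, -1, 0, 0, 0, 0, 0, 0, -1, 0, 0, 0, 0, 0, 0, -1, 0, 0, 0, 0, 0, 0, -1, 0, 0, 0, 0, 0, 0]'

```text
t: 15.7
eef_pos: [0.4699, -0.0582, 0.2813]
tool_rot: [-0.0, 0.996, -0.092, -0.0]
contact_force: [0.6, -0.6, -0.3]
gripper_width: 0.002
```

```bash
python3 fin.py; cp pics/fin_16.png pics/final.png || ls pics
```

```text
15.7 [ 0.47  -0.058  0.281] [ 0.6 -0.6 -0.3]
scene (np.int32(16), [403, 195, 8, 6], array([406.5, 197.5])) [0.437 0.165 0.12 ] [0.484 0.184 0.18 ]
scene (np.int32(376), [383, 204, 36, 29], array([399.6, 216.7])) [0.5   0.186 0.12 ] [0.543 0.204 0.18 ]
scene (np.int32(31), [335, 206, 6, 7], array([337.7, 209. ])) [0.584 0.054 0.12 ] [0.621 0.08  0.18 ]
scene (np.int32(58), [243, 164, 10, 8], array([247.6, 167.4])) [ 0.634 -0.219  0.12 ] [ 0.668 -0.175  0.18 ]
top (np.int32(26), [305, 228, 6, 5], array([307.7, 229.9])) [0.535 0.025 0.12 ] [0.528 0.024 0.18 ]
top (np.int32(40), [240, 232, 26, 7], array([252.9, 235. ])) [0.517 0.174 0.12 ] [0.51  0.166 0.18 ]
top (np.int32(60), [240, 242, 10, 8], array([245. , 245.2])) [0.488 0.194 0.12 ] [0.483 0.185 0.18 ]
top (np.int32(67), [392, 193, 9, 9], array([396. , 196.8])) [ 0.635 -0.218  0.12 ] [ 0.622 -0.207  0.18 ]
```

View pics/final.png

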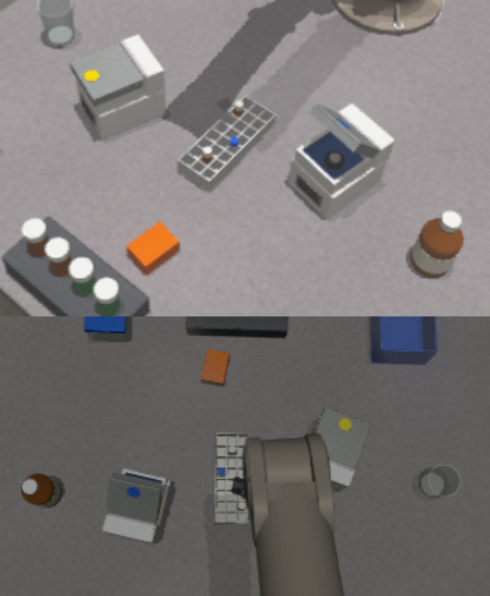

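The blue hatch is up in both views (mark at top px (245,245)) and hasn't moved in 2.6 s. The yellow hatch is shut, and everything else stands where it was. The arm is clear, so I'm handing in.

```bash
python3 -c "
from station import bot
bot.hand_in(); print(bot.get_obs()['t'])"
```

```text
the job is handed in; nothing more can be done
the job is handed in; nothing more can be done
```

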